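# Slide the tin and the syringe into their cut-outs in the kit tray

### The job

Put the kit tray in order: slide the small round tin and the short syringe across the tray's flat top, each into the cut-out made for its outline, until both lie flat on the floors of their cut-outs. Do not lift either of them off the tray on the way, and leave the side cutters and the tweezers beside the tray where they are.

Things in the scene. Friction and masses are not known exactly. Their poses are not given: they have to be found in the camera images.
- tray: Low fixed kit tray, 250 x 250 mm; its top is one flat rimless deck 25 mm above the bench. Origin on the bench (z = 0), mid-width, under the seam between the grey landing (-x side, toward the robot, 140 mm deep, 240 wide) and two black inserts (+x side, flush, each 100 mm deep, 120 wide, centred at y = +60 and -60 mm; which is left varies). x away from the robot, y left along the seam, z up.
- round_cavity (a point): Centre of the mouth, at deck height, of the round cut-out (grey floor): 49 mm across, 11 mm deep, 42 mm beyond the seam, in one of the black inserts; axes parallel to the tray's. 58 mm to its +y side the same insert has a 28 mm square cut-out that stays empty (too small for either part).
- slot_cavity (a point): Centre of the mouth, at deck height, of the long cut-out (grey floor) in the other black insert: 104 mm along the tray's y, 22 mm along its x, 9 mm deep, 30 mm beyond the seam; axes parallel to the tray's. 42 mm farther (+x) is a narrow 60 x 9 mm cut-out that stays empty (too narrow for either part).
- tin_mid (a point): Centre (half-way up) of the small flat round tin with a plain metal lid, 41 mm across, 18 mm high, about 50 g, standing on the landing; its centre is 9 mm above what it stands on. z is its axis, up. Seated in its cut-out, its lid stands 7 mm above the deck.
- syringe_mid (a point): Centre (half-way up) of the short syringe: white pen-like barrel, cap at one end, 90 mm long, 14 wide, 13 high, about 30 g, on the landing before the long cut-out, up to 20 mm off to a side and askew by up to 0.25 rad; its centre is 6.5 mm above what it lies on. It slides, and may roll a quarter turn as it drops in (no matter). x along its length, z up. Seated, its top is 4 to 5 mm above the deck.
- cutters: Side cutters, 126 x 50 x 13 mm, lying on the bench to the right of the tray; a bystander. Origin at the middle of the underside.
- tweezers: Black tweezers, 123 x 14 x 9 mm, lying on the bench to the right of the tray; a bystander. Origin at the middle of the underside.
Not all that is in view belongs to the job. Leave any yellow look-alike of the part that bears tin_mid alone. Leave any purple look-alike of the part that bears syringe_mid alone.

How it is judged (in metres and radians):
At the end, for the whole second after the job is handed in: Syringe flat in the long cut-out (centre within 13 mm seen from above, along it within 0.13 rad, level within 0.12 rad, centre under 1 mm above the deck); tin flat in the round cut-out (centre within 8 mm, level within 0.12 rad, centre under 2 mm above the deck); both at rest (horizontal distance between syringe_mid and slot_cavity below 0.013 m and z of syringe_mid in the frame of slot_cavity below 0.001 m and angle between syringe_mid's own x axis and vertical between 1.45 and 1.69 rad and angle between the x axis of syringe_mid and the y axis of slot_cavity, either way round below 0.13 rad and horizontal distance between tin_mid and round_cavity below 0.008 m and z of tin_mid in the frame of round_cavity below 0.002 m and angle between tin_mid's own z axis and vertical below 0.12 rad and linear speed of each of syringe, tin below 0.02 m/s); the robot touches nothing.
It fails at once if the tin or the syringe is lifted (its centre more than 25 mm higher than when it rests on the deck) (z of syringe_mid in the frame of tray above 0.0565 m or z of tin_mid in the frame of tray above 0.059 m).
It fails at once if the side cutters or the tweezers on the bench is moved by more than 30 mm (distance of any of cutters, tweezers from where it was at the start of the episode above 0.03 m).
It also fails if it takes over 64 s, if anything falls off the work surface, if the arm or the gripper's body presses on something with over 40 N, if the wrist force passes 120 N, or if a joint passes its speed limit or range.

### The arm

A 6-joint arm with a two-finger parallel gripper is mounted at the origin on a cart in front of the work surface, level with it; the furniture and walls round the work are solid. World frame = base frame: x ahead of the robot, y to its left, z up, the work surface at z = 0. Lengths are in mm, angles in rad, forces in N, time in s.
With the tool pointing down it reaches from about 325 to 900 mm from the base axis. Payload 3.5 kg.
Tool frame: the origin (TCP) lies at the very end of the fingers, on their centre line; the grasp point (between the pads) lies 19 mm behind it; z points along the fingers, y is the line along which they close (so a half turn about z gives the same grasp; the last joint's range is limited). The gripper opens to 85 mm and grips with 20 to 120 N. Pads are 22 mm wide; open, the fingers measure 114 mm over their backs; the gripper's body (76 mm by 85 mm) begins 54 mm behind the grasp point. The pads swing forward as they close: fully open they stand 13 mm farther back than shut.
Start: joints at [1.184, 0.276, -0.026, 1.268, 0, 1.467], TCP at [175.01, 599.994, 231.313] pointing down, gripper open.
Joint ranges: [-3.12, 3.12], [-0.85, 1.88], [-1.08, 1.24], [-1.95, 2.15], [-1.57, 1.53], [-3.14, 3.14]. Speed limits (rad/s): [2.57, 2.57, 3.14, 3.14, 3.14, 3.14].

### API

Orientations are given as a unit quaternion [x, y, z, w].
In Python, from cell import arm gives the robot as it stands.
- The arm moves only by the tool apply_moves, never from a script. Its argument "motion" is a list of rows, each an object of numbers: "grip": the opening, from 0 (shut) to 1 (fully open); "dx", "dy", "dz": the shift along the tool's x, y, z in m; "wx", "wy", "wz": the turn, a rotation vector about the tool's x, y, z in rad. In form: [{"grip": .., "dx": .., "dy": .., "dz": .., "wx": .., "wy": .., "wz": ..}, ...]. A call has 1 to 5 rows; each row is the pose to reach, as a shift and turn from the pose commanded when the call began, along the tool's axes at that moment; what a row does not reach only later rows make up. A row lasts 1/12 s, in which the tool goes at most 41.7 mm and 7.16 degrees, less where a joint would pass 70% of its speed; a pose out of reach is approached as far as the arm can. A call with a gripper value outside its range is refused whole. The fingers move at their own pace and stop on an object; the grip force is fixed at half the most. Time passes only in rows, so rows that repeat a pose let the fingers close. It gives the time, the measured TCP pose, the force, the opening and the grip force at its end, in the units of the state.
- arm.sense(): the state, without advancing time (a new reading comes with each control period).
- arm.grab_frame(name): name is "scene" or "top" or "wrist"; returns the picture (400x640x3 uint8, blue, green, red); there is no depth.
- arm.camera_params(name): a dict with "camera_matrix" (3x3 intrinsics, pixels), "R" (3x3) and "t" (3): a world point X has camera coordinates R X + t; the wrist camera has in their place "tool_from_camera" (4x4, takes a point from camera to tool coordinates, whose origin is the TCP and whose axes are the flange's). Camera axes: x right, y down, z forward; pixel columns grow to the right and rows downward; lengths in mm; the calibration is good to about 2 mm. A picture is of the moment at which its call begins: read the wrist's pose just before it. camera_params takes no time and is no camera call.
- arm.sign_off(): hands the job in; it is judged then, once.
The state is a dict: "time": time; "joint_pos": joint angles; "joint_velocities": joint speeds; "tau": joint torques, N m; "tool_pos": TCP position; "eef_rot": TCP orientation; "contact_force": force on the tool from outside, world axes, zero at the start; "ft_torque": the same for the moment, N m; "grip_width": finger opening in mm; "finger_force": force on a finger pad.
Only numpy, scipy, OpenCV 4.12 (cv2) and the standard library are available. Lean on these libraries where they do the work, as an engineer would, in place of code of your own. Each camera call takes 0.05 s, during which the arm holds its last target. There are 200 camera calls.

## Working session

There is one attempt and no reset: what is moved stays moved. The work goes in short steps, Python scripts to look and compute and a tool call to move; the robot and the scene stay as the last step left them, time stands still between calls to the robot, and variables do not carry over. Pictures are saved under pics/ and viewed, at most 10 in all, crops included, and the job is handed in when it is done.

Besides the shell and the picture viewer there is one more tool, called after ">>>" as name(argument=value, ...) on one line, values as JSON. apply_moves: Moves the arm, as the interface text tells. Its arguments: {"type":"object","properties":{"motion":{"type":"array","items":{"type":"object","properties":{"grip":{"type":"number"},"dx":{"type":"number"},"dy":{"type":"number"},"dz":{"type":"number"},"wx":{"type":"number"},"wy":{"type":"number"},"wz":{"type":"number"}}}}},"required":["motion"]}

```bash
mkdir -p pics; ls
python3 - <<'E'
from cell import arm
import cv2
s=arm.sense();print(s)
for n in("scene","top"):
    cv2.imwrite(f"pics/{n}0.png",arm.grab_frame(n)); p=arm.camera_params(n);print(n,p)
print(arm.camera_params("wrist"))
E
```

```text
pics
{'time': 0.0, 'joint_pos': array([ 1.18360980e+00,  2.77139586e-01, -2.78992788e-02,  1.26803602e+00,
       -8.53574329e-06,  1.46740326e+00]), 'joint_velocities': array([-0.00074667,  0.002199  ,  0.00040932,  0.00038985, -0.00115246,
        0.00113457]), 'tau': array([-1.67500384e-03, -4.45510626e+01,  2.95200580e+01,  1.64327107e-02,
       -1.38390569e-04, -6.29488824e-06]), 'tool_pos': array([174.70349806, 599.2525353 , 230.14697879]), 'eef_rot': array([ 1.41420939e-01,  9.89948898e-01, -1.10621225e-03, -2.72519224e-04]), 'contact_force': array([-0.00805047,  0.18192088, -0.98025216]), 'ft_torque': array([ 0.03813033, -0.01613733, -0.0365323 ]), 'finger_force': 0.0, 'grip_width': 85.28851667311876}
scene {'camera_matrix': array([[455.08967103,   0.        , 321.67989488],
       [  0.        , 455.08967103, 198.11437188],
       [  0.        ,   0.        ,   1.        ]]), 'R': array([[-0.65402606, -0.75647066,  0.00143381],
       [-0.33547621,  0.28834468, -0.89683502],
       [ 0.67801595, -0.58703449, -0.44236284]]), 't': array([318.24035439, 239.52617109, 658.377607
[... 227 characters left out ...]
366281],
       [-0.99760273, -0.02075922, -0.06601407],
       [ 0.06627846, -0.01231644, -0.99772515]]), 't': array([ -39.24486896,  539.32487254, 1150.30757886])}
{'camera_matrix': array([[334.17884466,   0.        , 317.5793309 ],
       [  0.        , 334.17884466, 195.24416932],
       [  0.        ,   0.        ,   1.        ]]), 'tool_from_camera': array([[-6.51885827e-04, -9.50434872e-01, -3.10923027e-01,
         8.04099338e+01],
       [ 9.99997312e-01, -1.31139664e-03,  1.91209068e-03,
         1.44906993e+00],
       [-2.22506108e-03, -3.10920945e-01,  9.50433172e-01,
        -1.42020314e+02],
       [ 0.00000000e+00,  0.00000000e+00,  0.00000000e+00,
         1.00000000e+00]])}
```

View pics/scene0.png

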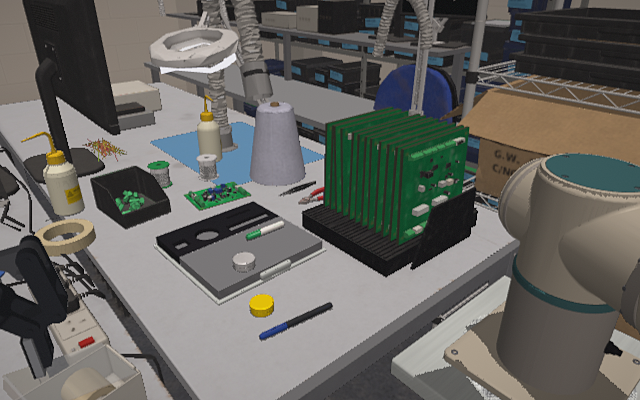

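View pics/top0.png

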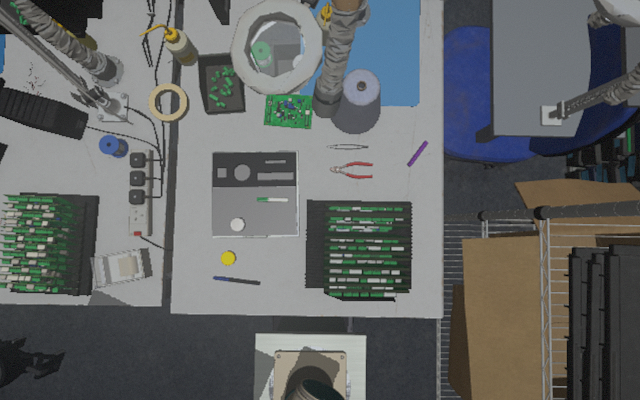

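Scene: tin (243,262), syringe from (249,236) to (284,223), yellow decoy (262,305). Top: tin (237,225), syringe about (271,200), round cut-out (242,172), long one about (272,175), tall PCB rack right of the tray (307–411, 200–300).

```bash
cat > h.py <<'E'
import numpy as np, cv2
from scipy.spatial.transform import Rotation as Ro
from cell import arm
def ray(n,uv,pose=None):
    p=arm.camera_params(n); d=np.linalg.inv(p["camera_matrix"])@[uv[0],uv[1],1.]
    if n!="wrist": return -p["R"].T@p["t"], p["R"].T@d
    T=p["tool_from_camera"]; pos,q=pose; R=Ro.from_quat(q).as_matrix()
    return R@T[:3,3]+pos, R@T[:3,:3]@d
def atz(n,uv,z,pose=None):
    c,d=ray(n,uv,pose); return c+d*(z-c[2])/d[2]
def tri(a,b):
    (c1,d1),(c2,d2)=a,b
    s=np.linalg.lstsq(np.c_[d1,-d2],c2-c1,rcond=None)[0]
    p,q=c1+s[0]*d1,c2+s[1]*d2; return (p+q)/2,np.linalg.norm(p-q)
E
python3 - <<'E'
from h import *
np.set_printoptions(precision=1,suppress=True)
for nm,a,b in[("tin",(243,262),(237,225)),("syr",(266,230),(271,200)),("round",(206,236),(242,172))]:
    print(nm,tri(ray("scene",a),ray("top",b)))
for uv in[(213,152),(298,152),(298,237),(213,237),(213,192),(298,192)]: print(atz("top",uv,25))
for uv in[(307,200),(307,290),(411,200)]: print("rack",atz("top",uv,150))
t=cv2.resize(arm.grab_frame("top")[145:245,205:305],(560,560),interpolation=cv2.INTER_CUBIC)
cv2.imwrite("pics/t1.png",t)
E
```

```text
tin (array([457.1, 214.1,  35.5]), np.float64(0.6880358276073572))
syr (array([528.2, 118. ,  34.9]), np.float64(4.855628204743397))
round (array([610.4, 208.6,  18.3]), np.float64(1.2749689700166136))
[665.4 292.1  25. ]
[670.9  47.1  25. ]
[426.1  41.2  25. ]
[421.4 282.8  25. ]
[549.8 287.7  25. ]
[554.9  44.3  25. ]
rack [524.8  14.5 150. ]
rack [297.3   9.4 150. ]
rack [ 530.4 -252.6  150. ]
```

View pics/t1.png

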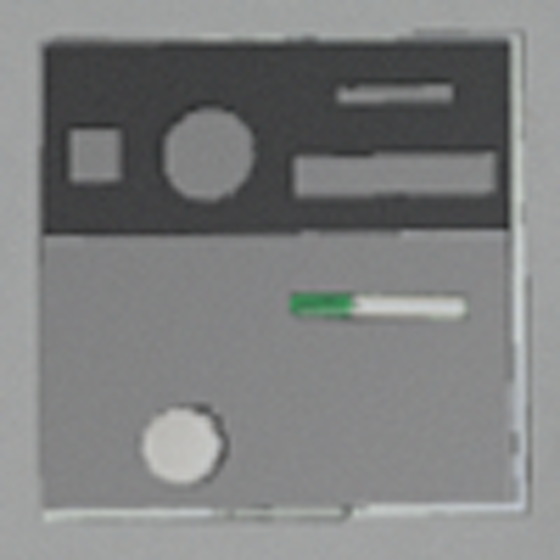

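The crop (5.6x from (205,145)) shows tin (183,445), syringe cap end (290,305) to (466,308), round cut-out (208,154), long slot (295–495, 173), seam y≈232. Now going to hover above the tray for a wrist look.

```bash
cat >> h.py <<'E'
def go(x,y,z,yaw=0.,ax=None):
    """shift+turn in tool axes to world TCP; yaw=0: tool x = world -x, tool y = world +y; yaw ccw about world z"""
    s=arm.sense(); R=Ro.from_quat(s["eef_rot"])
    T=Ro.from_euler('z',yaw)*Ro.from_matrix(np.diag([-1,1,-1.]))
    d=R.inv().apply(np.array([x,y,z])-s["tool_pos"])/1000
    print("now",s["tool_pos"].round(1),"shift",d.round(4),"turn",(R.inv()*T).as_rotvec().round(3),"F",s["contact_force"].round(1),"w",round(s["grip_width"],1))
E
python3 - <<'E'
from h import *
np.set_printoptions(precision=1,suppress=True)
for nm,uv,z in[("tin",(183,445),43),("cap",(290,305),31.5),("end",(466,308),31.5),("round",(208,154),20),("slotL",(295,175),20),("slotR",(495,172),20),("seamL",(45,232),25),("seamR",(510,230),25)]:
    print(nm,atz("top",(205+uv[0]/5.6,145+uv[1]/5.6),z))
go(490,180,190)
E
```

```text
tin [458.4 210.5  43. ]
cap [530.5 160.9  31.5]
end [530.9  71.3  31.5]
round [608.4 207.2  20. ]
slotL [598.5 162.1  20. ]
slotR [602.2  59.   20. ]
seamL [565.8 288.2  25. ]
seamR [571.9  50.3  25. ]
now [174.8 599.4 230.4] shift [-0.4 -0.3  0. ] turn [-0.  -0.  -0.3] F [-0.2  0.3 -0.3] w 85.4
```

>>> apply_moves(motion=[{"dx":-0.42,"dy":-0.314,"dz":0.04,"wz":-0.284,"grip":1},{"dx":-0.42,"dy":-0.314,"dz":0.04,"wz":-0.284,"grip":1},{"dx":-0.42,"dy":-0.314,"dz":0.04,"wz":-0.284,"grip":1},{"dx":-0.42,"dy":-0.314,"dz":0.04,"wz":-0.284,"grip":1},{"dx":-0.42,"dy":-0.314,"dz":0.04,"wz":-0.284,"grip":1}])

```text
validation failed for argument at $.mo...
```

```bash
sed -i 's/    s=arm.sense(); R=Ro/    np.set_printoptions(precision=4,suppress=True); s=arm.sense(); R=Ro/' h.py; python3 -c "
from h import *
go(490,180,190)"
```

```text
now [174.8 599.4 230.4] shift [-0.4201 -0.3143  0.0409] turn [-0.002 -0.    -0.284] F [-0.2  0.3 -0.3] w 85.4
```

>>> apply_moves(motion=[{"grip":1,"dx":-0.42,"dy":-0.314,"dz":0.04,"wx":0,"wy":0,"wz":-0.284},{"grip":1,"dx":-0.42,"dy":-0.314,"dz":0.04,"wx":0,"wy":0,"wz":-0.284},{"grip":1,"dx":-0.42,"dy":-0.314,"dz":0.04,"wx":0,"wy":0,"wz":-0.284},{"grip":1,"dx":-0.42,"dy":-0.314,"dz":0.04,"wx":0,"wy":0,"wz":-0.284},{"grip":1,"dx":-0.42,"dy":-0.314,"dz":0.04,"wx":0,"wy":0,"wz":-0.284}])

```text
time: 0.57
tool_pos: [299.5, 433.5, 215.1]
eef_rot: [-0.001, 1.0, -0.0, -0.0]
contact_force: [0.8, 0.3, -0.1]
grip_width: 85.2
finger_force: 0.0
```

```bash
python3 -c "
from h import *
go(490,180,190)"
```

```text
now [299.5 433.5 215.1] shift [-0.1902 -0.2537  0.0252] turn [-0.    -0.     0.001] F [ 0.8  0.3 -0.1] w 85.2
```

>>> apply_moves(motion=[{"grip":1,"dx":-0.19,"dy":-0.253,"dz":0.025,"wx":0,"wy":0,"wz":0},{"grip":1,"dx":-0.19,"dy":-0.253,"dz":0.025,"wx":0,"wy":0,"wz":0},{"grip":1,"dx":-0.19,"dy":-0.253,"dz":0.025,"wx":0,"wy":0,"wz":0},{"grip":1,"dx":-0.19,"dy":-0.253,"dz":0.025,"wx":0,"wy":0,"wz":0},{"grip":1,"dx":-0.19,"dy":-0.253,"dz":0.025,"wx":0,"wy":0,"wz":0}])

```text
time: 0.98
tool_pos: [424.4, 267.3, 198.9]
eef_rot: [-0.0, 1.0, 0.0, -0.0]
contact_force: [0.7, 0.3, 0.6]
grip_width: 85.4
finger_force: 0.0
```

>>> apply_moves(motion=[{"grip":1,"dx":-0.07,"dy":-0.092,"dz":0.01,"wx":0,"wy":0,"wz":0},{"grip":1,"dx":-0.07,"dy":-0.092,"dz":0.01,"wx":0,"wy":0,"wz":0},{"grip":1,"dx":-0.07,"dy":-0.092,"dz":0.01,"wx":0,"wy":0,"wz":0},{"grip":1,"dx":-0.07,"dy":-0.092,"dz":0.01,"wx":0,"wy":0,"wz":0}])

```text
time: 1.32
tool_pos: [497.0, 172.9, 188.5]
eef_rot: [0.003, 1.0, -0.001, 0.001]
contact_force: [0.7, 1.0, -0.0]
grip_width: 85.6
finger_force: 0.0
```

```bash
python3 -c "
from h import *
s=arm.sense();np.savez('w1.npz',p=s['tool_pos'],q=s['eef_rot'])
go(490,180,190);print(s['joint_pos'])
cv2.imwrite('pics/w1.png',arm.grab_frame('wrist'))"
```

```text
now [497.  172.9 188.5] shift [ 0.0071  0.0071 -0.0015] turn [-0.002  0.002 -0.006] F [ 0.7  1.  -0. ] w 85.6
[ 0.2131  0.129  -0.3014  1.1393 -0.0023  0.2194]
```

View pics/w1.png

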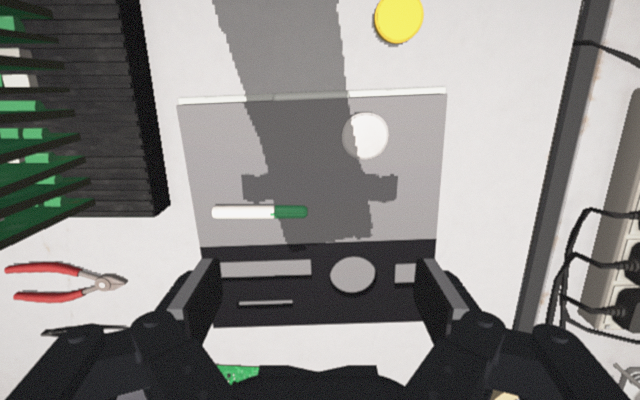

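Wrist view: tin lid ≈(366,135), syringe (212,212)–(307,211) green cap right, round cut-out ≈(353,275), long slot (221–311, 268), deck corners (179,102), (446,92), seam (200,247)–(437,240). The measurement may have been while settling, so I retake and zoom.

```bash
python3 -c "
from h import *
s=arm.sense();np.savez('w2.npz',p=s['tool_pos'],q=s['eef_rot'])
go(490,180,190);print(s['joint_velocities'])
f=arm.grab_frame('wrist');cv2.imwrite('pics/w2full.png',f)
cv2.imwrite('pics/w2.png',cv2.resize(f[85:335,170:450],None,fx=2.4,fy=2.4,interpolation=cv2.INTER_CUBIC))"
```

```text
now [495.1 174.8 188.6] shift [ 0.0051  0.0051 -0.0014] turn [-0.    -0.001 -0.005] F [-0.6  0.8 -0.6] w 85.3
[ 0.0577 -0.0186 -0.0186  0.0249  0.0229  0.0166]
```

View pics/w2.png

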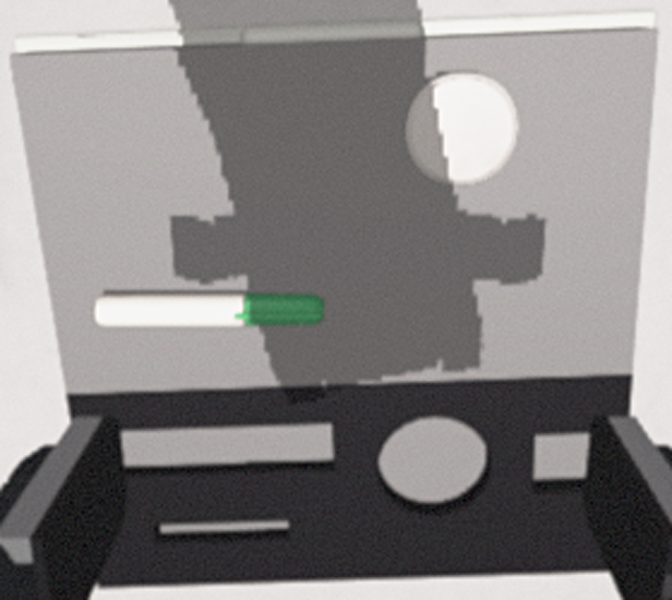

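The 2.4x crop (origin (170,85)) shows: tin lid centre (462,127), syringe (96,311)–(324,309), round mouth (433,466), slot mouth left/right (120/333, near edge 428), landing corners (12,53), (655,28), seam (70,395)–(631,375).

```bash
cat > m.py <<'E'
from h import *
from scipy.optimize import least_squares
np.set_printoptions(precision=1,suppress=True)
d=np.load('w2.npz');P=(d['p'],d['q'])
w=lambda x,y:(170+x/2.4,85+y/2.4)
t=lambda x,y:(205+x/5.6,145+y/5.6)
W=lambda x,y:ray("wrist",w(x,y),P); T=lambda x,y:ray("top",t(x,y))
for nm,a,b in[("tin lid",W(462,127),T(183,445)),("cap",W(324,309),T(290,305)),("end",W(96,311),T(466,308)),("round",W(433,466),T(208,154)),("seamR",W(70,395),T(510,230)),("seamL",W(631,375),T(45,234)),("landR",W(12,53),T(511,505)),("landL",W(655,28),T(43,510))]:
    print(nm,*tri(a,b))
print("wrist only:")
for nm,uv,z in[("tin",(462,127),43),("cap",(324,309),31.5),("end",(96,311),31.5),("round",(433,466),25),("slotnearR",(120,432),25),("slotnearL",(333,424),25),("seamR",(70,395),25),("seamL",(631,375),25),("landR",(12,53),25),("landL",(655,28),25)]:
    print(nm,atz("wrist",w(*uv),z,P))
E
python3 m.py
```

```text
tin lid [459.2 215.6  27.8] 4.496602884340455
cap [531.7 163.   28.8] 3.8427822960744438
end [531.9  72.2  29.5] 2.227733447802801
round [608.3 208.8  23.6] 4.411477752175536
seamR [574.2  52.2  18.4] 4.585033429867031
seamL [564.  289.7  27.4] 4.445030799607889
landR [431.9  47.   15.5] 1.9899976118051905
landL [424.4 277.   52.8] 1.1844768146607847
wrist only:
tin [457.8 215.7  43. ]
cap [531.7 164.7  31.5]
end [532.   73.5  31.5]
round [608.1 210.8  25. ]
slotnearR [590.4  75.7  25. ]
slotnearL [587.1 167.4  25. ]
seamR [572.5  56.3  25. ]
seamL [564.8 292.9  25. ]
landR [432.4  51.1  25. ]
landL [424.8 287.4  25. ]
```

>>> apply_moves(motion=[{"grip":1,"dx":0.037,"dy":0.041,"dz":0.108,"wx":0,"wy":0,"wz":0},{"grip":1,"dx":0.037,"dy":0.041,"dz":0.108,"wx":0,"wy":0,"wz":0},{"grip":1,"dx":0.037,"dy":0.041,"dz":0.108,"wx":0,"wy":0,"wz":0},{"grip":1,"dx":0.037,"dy":0.041,"dz":0.108,"wx":0,"wy":0,"wz":0},{"grip":1,"dx":0.037,"dy":0.041,"dz":0.108,"wx":0,"wy":0,"wz":0}])

```text
time: 1.83
tool_pos: [453.0, 218.7, 79.3]
eef_rot: [-0.002, 1.0, -0.001, -0.003]
contact_force: [0.1, 0.1, 0.8]
grip_width: 85.4
finger_force: 0.0
```

```bash
python3 -c "
from h import *
f0=arm.grab_frame('wrist')
s=arm.sense();np.savez('w3.npz',p=s['tool_pos'],q=s['eef_rot'])
go(458,215.7,29)
f=arm.grab_frame('wrist');cv2.imwrite('pics/w3.png',f)"
```

```text
now [456.  219.1  81.4] shift [-0.002  -0.0034  0.0524] turn [-0.    -0.001  0.003] F [0.1 0.4 0.2] w 85.2
```

View pics/w3.png

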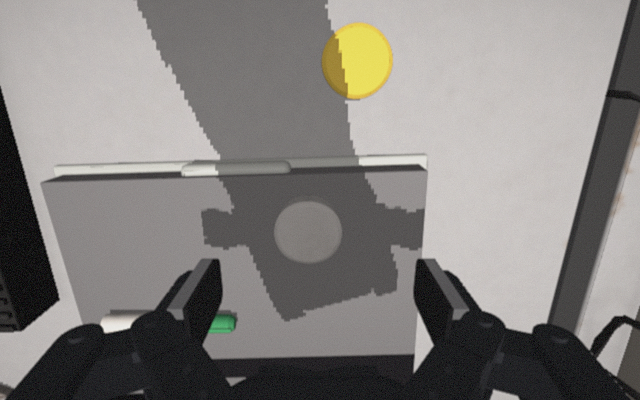

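Wrist close view: tin lid centre (308,231), grey landing corners (45,183) and (427,172); syringe cap visible at (235,323), clear of the left finger.

```bash
python3 -c "
from h import *
d=np.load('w3.npz');P=(d['p'],d['q']);e=np.load('w2.npz');Q=(e['p'],e['q'])
a=atz('wrist',(308,231),43,P);print(a)
w=lambda x,y:(170+x/2.4,85+y/2.4)
print(tri(ray('wrist',(308,231),P),ray('wrist',w(462,127),Q)))
print(tri(ray('wrist',(427,172),P),ray('wrist',w(655,28),Q)),tri(ray('wrist',(45,183),P),ray('wrist',w(12,53),Q)))
go(a[0],a[1],29)"
```

```text
[457.30856878 215.29075747  43.        ]
(array([457.82359499, 215.51413539,  42.20664607]), np.float64(0.5723665166938926))
(array([424.68444701, 285.82653984,  30.1063318 ]), np.float64(0.44722199540237145)) (array([433.20881305,  50.71711193,  22.94383732]), np.float64(1.6997392589952722))
now [458.  219.2  82.7] shift [ 0.0008 -0.004   0.0537] turn [0.001 0.003 0.002] F [-0.7  0.3  0.2] w 85.4
```

>>> apply_moves(motion=[{"grip":1,"dx":0.001,"dy":-0.004,"dz":0.035,"wx":0,"wy":0,"wz":0},{"grip":1,"dx":0.001,"dy":-0.004,"dz":0.053,"wx":0,"wy":0,"wz":0},{"grip":1,"dx":0.001,"dy":-0.004,"dz":0.053,"wx":0,"wy":0,"wz":0},{"grip":1,"dx":0.001,"dy":-0.004,"dz":0.053,"wx":0,"wy":0,"wz":0}])

```text
time: 2.27
tool_pos: [457.2, 214.3, 29.5]
eef_rot: [0.0, 1.0, 0.0, 0.001]
contact_force: [0.4, -0.3, 0.6]
grip_width: 85.3
finger_force: 0.0
```

```bash
python3 -c "
from h import *
go(457.5,215.4,29)"
```

```text
now [457.2 214.3  29.5] shift [-0.0003  0.0011  0.0005] turn [ 0.     0.002 -0.   ] F [ 0.4 -0.3  0.6] w 85.3
```

>>> apply_moves(motion=[{"grip":0.4,"dx":0,"dy":0.001,"dz":0,"wx":0,"wy":0,"wz":0},{"grip":0.4,"dx":0,"dy":0.001,"dz":0,"wx":0,"wy":0,"wz":0},{"grip":0.4,"dx":0,"dy":0.001,"dz":0,"wx":0,"wy":0,"wz":0},{"grip":0.4,"dx":0,"dy":0.001,"dz":0,"wx":0,"wy":0,"wz":0},{"grip":0.4,"dx":0,"dy":0.001,"dz":0,"wx":0,"wy":0,"wz":0}])

```text
time: 2.68
tool_pos: [457.2, 215.6, 30.0]
eef_rot: [-0.0, 1.0, 0.0, 0.001]
contact_force: [-2.0, 0.0, 7.8]
grip_width: 37.3
finger_force: 59.1
```

```bash
python3 -c "
from h import *
s=arm.sense();np.savez('w4.npz',p=s['tool_pos'],q=s['eef_rot']);print(s['finger_force'])
f=arm.grab_frame('wrist');cv2.imwrite('pics/w4.png',f)
go(608.5,210.8,29)"
```

```text
59.07316926951353
now [457.2 215.6  30. ] shift [-0.1513 -0.0049  0.0014] turn [0.001 0.003 0.   ] F [-2.  -0.9  8. ] w 37.3
```

>>> apply_moves(motion=[{"grip":0.4,"dx":-0.025,"dy":0,"dz":-0.001,"wx":0,"wy":0,"wz":0},{"grip":0.4,"dx":-0.05,"dy":-0.001,"dz":-0.001,"wx":0,"wy":0,"wz":0},{"grip":0.4,"dx":-0.075,"dy":-0.002,"dz":-0.001,"wx":0,"wy":0,"wz":0},{"grip":0.4,"dx":-0.1,"dy":-0.004,"dz":-0.001,"wx":0,"wy":0,"wz":0},{"grip":0.4,"dx":-0.1,"dy":-0.004,"dz":-0.001,"wx":0,"wy":0,"wz":0}])

```text
time: 3.15
tool_pos: [562.5, 211.5, 31.0]
eef_rot: [0.001, 1.0, 0.001, 0.004]
contact_force: [0.7, 1.0, -0.0]
grip_width: 37.2
finger_force: 60.3
```

```bash
python3 -c "
from h import *
s=arm.sense();np.savez('w5.npz',p=s['tool_pos'],q=s['eef_rot']);print(s['finger_force'])
f=arm.grab_frame('wrist');cv2.imwrite('pics/w5.png',f)
go(608.5,210.8,30)"
```

```text
60.337400755852286
now [559.3 211.4  30.3] shift [-0.0492 -0.0005  0.0005] turn [ 0.001  0.004 -0.001] F [-0.6 -0.1  0.1] w 37.0
```

View pics/w5.png

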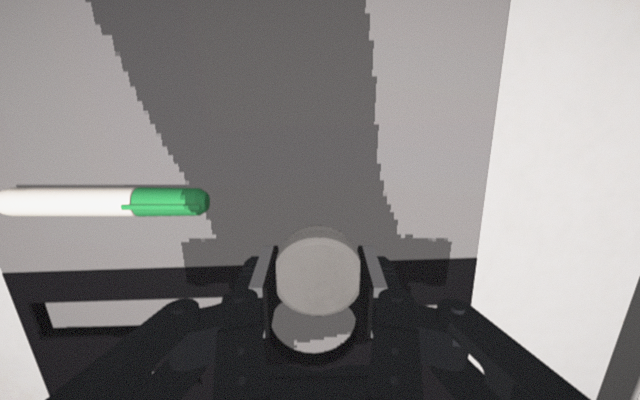

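View: tin held, lid centre ≈(319,276); round cut-out just ahead, u 271–357, far edge ≈(314,354); seam (5,272)–(475,258); syringe end (0,200)–cap (209,201).

```bash
python3 -c "
from h import *
d=np.load('w5.npz');P=(d['p'],d['q']);np.set_printoptions(precision=1,suppress=True)
for n,uv,z in[('tin',(319,276),44),('farw',(314,354),25),('L',(357,325),25),('R',(271,325),25),('seamR',(5,272),25),('seamL',(475,258),25),('cap',(209,201),31.5),('slotL',(172,298),25)]:print(n,atz('wrist',uv,z,P))
go(608.5,210.8,30)"
```

```text
tin [562.2 213.9  44. ]
farw [623.8 211.2  25. ]
L [604.4 234.4  25. ]
R [604.1 188.3  25. ]
seamR [571.1  56.3  25. ]
seamL [564.2 291.7  25. ]
cap [531.3 164.8  31.5]
slotL [586.9 137.9  25. ]
now [559.3 211.4  30.3] shift [-0.0492 -0.0005  0.0005] turn [ 0.001  0.004 -0.001] F [-0.6 -0.1  0.1] w 37.0
```

>>> apply_moves(motion=[{"grip":0.4,"dx":-0.02,"dy":-0.001,"dz":0,"wx":0,"wy":0,"wz":0},{"grip":0.4,"dx":-0.035,"dy":-0.0026,"dz":0,"wx":0,"wy":0,"wz":0},{"grip":0.4,"dx":-0.0495,"dy":-0.0026,"dz":0,"wx":0,"wy":0,"wz":0},{"grip":0.4,"dx":-0.0495,"dy":-0.0026,"dz":0,"wx":0,"wy":0,"wz":0},{"grip":0.4,"dx":-0.0495,"dy":-0.0026,"dz":0,"wx":0,"wy":0,"wz":0}])

```text
time: 3.62
tool_pos: [604.3, 208.6, 29.0]
eef_rot: [-0.0, 1.0, -0.0, -0.001]
contact_force: [-0.9, 0.3, 0.8]
grip_width: 37.3
finger_force: 60.3
```

```bash
python3 -c "
from h import *
go(608.8,208.8,30)"
```

```text
now [604.3 208.6  29. ] shift [-0.0044  0.0002 -0.001 ] turn [-0.    -0.001  0.   ] F [-0.9  0.3  0.8] w 37.3
```

>>> apply_moves(motion=[{"grip":0.4,"dx":-0.0044,"dy":0,"dz":-0.001,"wx":0,"wy":0,"wz":0},{"grip":0.4,"dx":-0.0044,"dy":0,"dz":-0.001,"wx":0,"wy":0,"wz":0},{"grip":0.4,"dx":-0.0044,"dy":0,"dz":-0.001,"wx":0,"wy":0,"wz":0}])

```text
time: 3.87
tool_pos: [608.8, 208.6, 30.0]
eef_rot: [-0.0, 1.0, -0.0, -0.0]
contact_force: [0.0, -0.0, -0.6]
grip_width: 37.1
finger_force: 60.3
```

```bash
python3 -c "
from h import *
go(608.8,208.8,30)"
```

```text
now [608.8 208.6  30. ] shift [-0.      0.0002  0.    ] turn [-0.    -0.001  0.   ] F [ 0.  -0.  -0.6] w 37.1
```

>>> apply_moves(motion=[{"grip":0.7,"dx":0,"dy":0,"dz":0,"wx":0,"wy":0,"wz":0},{"grip":0.75,"dx":0,"dy":0,"dz":0,"wx":0,"wy":0,"wz":0},{"grip":0.75,"dx":0,"dy":0,"dz":0,"wx":0,"wy":0,"wz":0},{"grip":0.75,"dx":0,"dy":0,"dz":-0.03,"wx":0,"wy":0,"wz":0},{"grip":0.75,"dx":0,"dy":0,"dz":-0.07,"wx":0,"wy":0,"wz":0}])

```text
time: 4.28
tool_pos: [605.4, 207.6, 96.2]
eef_rot: [-0.0, 1.0, -0.001, -0.005]
contact_force: [-0.6, -1.2, 0.0]
grip_width: 64.3
finger_force: 0.0
```

```bash
python3 -c "
from h import *
go(532,119.3,100,1.5708);go(532,119.3,100,-1.5708)
print(arm.sense()['joint_pos'])"
```

```text
now [605.4 207.6  96.2] shift [ 0.0734 -0.0883 -0.0028] turn [ 0.006 -0.01  -1.571] F [-0.6 -1.2  0. ] w 64.3
now [605.4 207.6  96.2] shift [ 0.0734 -0.0883 -0.0028] turn [-0.01  -0.006  1.571] F [-0.6 -1.2  0. ] w 64.3
[ 0.2294  0.4041 -0.1464  1.0306  0.      0.2292]
```

>>> apply_moves(motion=[{"grip":0.75,"dx":0.074,"dy":-0.09,"dz":-0.003,"wx":0,"wy":0,"wz":1.571},{"grip":0.75,"dx":0.074,"dy":-0.09,"dz":-0.003,"wx":0,"wy":0,"wz":1.571},{"grip":0.75,"dx":0.074,"dy":-0.09,"dz":-0.003,"wx":0,"wy":0,"wz":1.571},{"grip":0.75,"dx":0.074,"dy":-0.09,"dz":-0.003,"wx":0,"wy":0,"wz":1.571},{"grip":0.75,"dx":0.074,"dy":-0.09,"dz":-0.003,"wx":0,"wy":0,"wz":1.571}])

```text
time: 4.7
tool_pos: [533.6, 117.2, 103.2]
eef_rot: [0.311, 0.95, -0.0, -0.001]
contact_force: [0.7, 0.8, 0.2]
grip_width: 63.8
finger_force: 0.0
```

```bash
python3 -c "
from h import *
go(532,118,100,-1.5708)"
```

```text
now [533.6 117.2 103.2] shift [ 0.0017 -0.0003  0.0032] turn [-0.001 -0.     0.938] F [0.7 0.8 0.2] w 63.8
```

>>> apply_moves(motion=[{"grip":0.75,"dx":0.002,"dy":0,"dz":0.003,"wx":0,"wy":0,"wz":0.938},{"grip":0.75,"dx":0.002,"dy":0,"dz":0.003,"wx":0,"wy":0,"wz":0.938},{"grip":0.75,"dx":0.002,"dy":0,"dz":0.003,"wx":0,"wy":0,"wz":0.938},{"grip":0.75,"dx":0.002,"dy":0,"dz":0.003,"wx":0,"wy":0,"wz":0.938},{"grip":0.75,"dx":0.002,"dy":0,"dz":0.003,"wx":0,"wy":0,"wz":0.938}])

```text
time: 5.12
tool_pos: [534.0, 119.7, 100.3]
eef_rot: [0.588, 0.809, 0.0, 0.0]
contact_force: [-0.3, 0.7, -0.3]
grip_width: 64.0
finger_force: 0.0
```

>>> apply_moves(motion=[{"grip":0.75,"dx":0,"dy":0,"dz":0,"wx":0,"wy":0,"wz":0.313},{"grip":0.75,"dx":0,"dy":0,"dz":0,"wx":0,"wy":0,"wz":0.313},{"grip":0.75,"dx":0,"dy":0,"dz":0,"wx":0,"wy":0,"wz":0.313},{"grip":0.75,"dx":0,"dy":0,"dz":0,"wx":0,"wy":0,"wz":0.313},{"grip":0.75,"dx":0,"dy":0,"dz":0,"wx":0,"wy":0,"wz":0.313}])

```text
time: 5.53
tool_pos: [534.0, 119.8, 100.3]
eef_rot: [0.704, 0.711, 0.0, 0.0]
contact_force: [-0.5, 0.7, -0.3]
grip_width: 63.8
finger_force: 0.0
```

```bash
python3 -c "
from h import *
arm.grab_frame('wrist')
s=arm.sense();np.savez('w6.npz',p=s['tool_pos'],q=s['eef_rot'])
f=arm.grab_frame('wrist');cv2.imwrite('pics/w6.png',f)
go(532,118,28,-1.5708)"
```

```text
now [534.1 119.8 100.2] shift [-0.0018 -0.0021  0.0722] turn [ 0.    -0.     0.009] F [ 0.4 -0.7  0.2] w 63.9
```

View pics/w6.png

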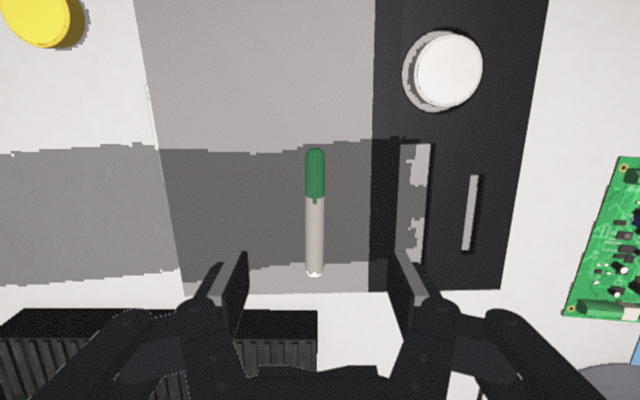

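Tin (448,70) sits in the round cut-out; syringe from cap (315,150) to end (314,276); slot u≈397–433, top end v≈143, bottom end ≈264; seam (375,0)–(369,290).

```bash
python3 -c "
from h import *
d=np.load('w6.npz');P=(d['p'],d['q']);np.set_printoptions(precision=1,suppress=True)
for n,uv,z in[('tinlid',(448,69),32),('cap',(315,149),31.5),('end',(314,277),31.5),('seamfar',(375,0),25),('seamnear',(369,290),25),('slot near L',(399,143),25),('far L',(435,143),25),('near R',(397,262),25),('floorR',(422,264),16)]:print(n,atz('wrist',uv,z,P))
"
```

```text
tinlid [610.  211.8  32. ]
cap [532.  163.6  31.5]
end [531.9  70.7  31.5]
seamfar [565.8 248.8  25. ]
seamnear [573.4  55.9  25. ]
slot near L [586.6 166.8  25. ]
far L [610. 167.  25.]
near R [592.5  79.8  25. ]
floorR [614.1  73.2  16. ]
```

>>> apply_moves(motion=[{"grip":0.75,"dx":-0.003,"dy":-0.002,"dz":0.04,"wx":0,"wy":0,"wz":0.009},{"grip":0.75,"dx":-0.003,"dy":-0.002,"dz":0.071,"wx":0,"wy":0,"wz":0.009},{"grip":0.75,"dx":-0.003,"dy":-0.002,"dz":0.071,"wx":0,"wy":0,"wz":0.009},{"grip":0.75,"dx":-0.003,"dy":-0.002,"dz":0.071,"wx":0,"wy":0,"wz":0.009}])

```text
time: 5.97
tool_pos: [529.8, 116.5, 27.7]
eef_rot: [0.707, 0.707, -0.002, -0.002]
contact_force: [-0.4, 0.7, 0.3]
grip_width: 63.9
finger_force: 0.0
```

```bash
python3 -c "
from h import *
go(532,117,28.5,-1.5708)"
```

```text
now [529.8 116.5  27.7] shift [ 0.0005  0.0022 -0.0008] turn [-0.005  0.    -0.   ] F [-0.4  0.7  0.3] w 63.9
```

Close on the syringe.

>>> apply_moves(motion=[{"grip":0.1,"dx":0,"dy":0.002,"dz":-0.001,"wx":0,"wy":0,"wz":0},{"grip":0.1,"dx":0,"dy":0.002,"dz":-0.001,"wx":0,"wy":0,"wz":0},{"grip":0.1,"dx":0,"dy":0.002,"dz":-0.001,"wx":0,"wy":0,"wz":0},{"grip":0.1,"dx":0,"dy":0.002,"dz":-0.001,"wx":0,"wy":0,"wz":0},{"grip":0.1,"dx":0,"dy":0.002,"dz":-0.001,"wx":0,"wy":0,"wz":0}])

```text
time: 6.38
tool_pos: [535.7, 116.9, 32.1]
eef_rot: [0.707, 0.707, 0.001, 0.001]
contact_force: [-0.3, -0.1, 7.2]
grip_width: 10.9
finger_force: 59.4
```

```bash
python3 -c "
from h import *
s=arm.sense();print(s['finger_force']);go(601,114.9,29,-1.5708+.035)"
```

```text
59.42103981971741
now [535.7 116.9  32.1] shift [-0.002   0.0652  0.0033] turn [ 0.003 -0.    -0.036] F [-0.3 -0.1  7.2] w 10.9
```

>>> apply_moves(motion=[{"grip":0.1,"dx":-0.001,"dy":0.005,"dz":-0.002,"wx":0,"wy":0,"wz":-0.01},{"grip":0.1,"dx":-0.001,"dy":0.018,"dz":-0.002,"wx":0,"wy":0,"wz":-0.036},{"grip":0.1,"dx":-0.002,"dy":0.032,"dz":-0.002,"wx":0,"wy":0,"wz":-0.036},{"grip":0.1,"dx":-0.002,"dy":0.032,"dz":-0.002,"wx":0,"wy":0,"wz":-0.036},{"grip":0.1,"dx":-0.002,"dy":0.032,"dz":-0.002,"wx":0,"wy":0,"wz":-0.036}])

```text
time: 6.8
tool_pos: [566.7, 114.6, 32.4]
eef_rot: [0.695, 0.719, 0.0, 0.0]
contact_force: [-1.5, -0.3, 0.7]
grip_width: 10.9
finger_force: 58.8
```

```bash
python3 -c "
from h import *
arm.grab_frame('wrist')
s=arm.sense();np.savez('w7.npz',p=s['tool_pos'],q=s['eef_rot'])
f=arm.grab_frame('wrist');cv2.imwrite('pics/w7.png',f)
go(601,114.9,31,-1.5708+.035)"
```

```text
now [565.6 114.7  32.1] shift [-0.001   0.0354  0.0011] turn [-0.001  0.     0.   ] F [0.5 0.3 0.6] w 10.9
```

View pics/w7.png

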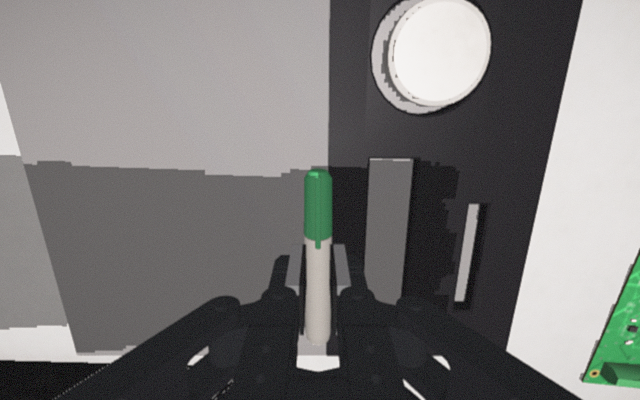

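Syringe held with cap tip at (318,171), lower end (318,345), parallel to the seam (u 330); slot left end at v 158 from u 370 to 414.

```bash
python3 -c "
from h import *
d=np.load('w7.npz');P=(d['p'],d['q']);np.set_printoptions(precision=1,suppress=True)
R=Ro.from_quat(P[1]).inv()
for n,uv,z in[('cap',(318.5,171),33),('end',(317.5,345),33),('axis mid',(318,240),33),('seam top',(330,5),25),('seam',(330,150),25),('slot nL',(370,158),25),('slot fL',(414,158),25),('slot n low',(365.5,280),25)]:
    X=atz('wrist',uv,z,P);print(n,X,'tool',R.apply(X-P[0]))
"
```

```text
cap [564.6 161.3  33. ] tool [46.7  0.5 -0.9]
end [567.4  68.4  33. ] tool [-46.3   0.   -0.9]
axis mid [565.6 128.4  33. ] tool [13.8  0.3 -0.9]
seam top [566.9 227.   25. ] tool [112.2   5.1   7.1]
seam [569.5 169.2  25. ] tool [54.4  5.7  7.1]
slot nL [587.8 166.2  25. ] tool [50.8 23.9  7.1]
slot fL [607.7 166.9  25. ] tool [50.8 43.8  7.1]
slot n low [590.8 102.9  25. ] tool [-12.6  24.6   7.1]
```

>>> apply_moves(motion=[{"grip":0.1,"dx":0,"dy":0.012,"dz":0,"wx":0,"wy":0,"wz":0},{"grip":0.1,"dx":-0.001,"dy":0.025,"dz":0,"wx":0,"wy":0,"wz":0},{"grip":0.1,"dx":-0.001,"dy":0.035,"dz":0,"wx":0,"wy":0,"wz":0},{"grip":0.1,"dx":-0.001,"dy":0.035,"dz":0,"wx":0,"wy":0,"wz":0},{"grip":0.1,"dx":-0.001,"dy":0.035,"dz":0,"wx":0,"wy":0,"wz":0}])

```text
time: 7.32
tool_pos: [600.8, 115.0, 31.9]
eef_rot: [0.695, 0.719, -0.0, -0.0]
contact_force: [-0.6, -0.2, 0.3]
grip_width: 10.9
finger_force: 58.7
```

```bash
python3 -c "
from h import *
go(600.4,113.4,31,-1.5708+.035);arm.grab_frame('wrist');go(600.4,113.4,31,-1.5708+.035)"
```

```text
now [600.8 115.   31.9] shift [-0.0015 -0.0005  0.0009] turn [-0.001 -0.     0.   ] F [-0.6 -0.2  0.3] w 10.9
now [600.1 114.9  31.7] shift [-0.0016  0.0002  0.0007] turn [-0.002 -0.     0.   ] F [-0.6 -0.1 -0.2] w 10.8
```

>>> apply_moves(motion=[{"grip":0.45,"dx":0,"dy":0,"dz":0,"wx":0,"wy":0,"wz":0},{"grip":0.45,"dx":0,"dy":0,"dz":0,"wx":0,"wy":0,"wz":0},{"grip":0.45,"dx":0,"dy":0,"dz":0,"wx":0,"wy":0,"wz":0},{"grip":0.45,"dx":0,"dy":0,"dz":-0.03,"wx":0,"wy":0,"wz":0},{"grip":0.45,"dx":0,"dy":0,"dz":-0.07,"wx":0,"wy":0,"wz":0}])

```text
time: 7.78
tool_pos: [596.5, 114.6, 98.5]
eef_rot: [0.695, 0.719, -0.004, -0.003]
contact_force: [1.6, -0.1, -0.2]
grip_width: 38.4
finger_force: 0.0
```

>>> apply_moves(motion=[{"grip":0.45,"dx":0.05,"dy":-0.04,"dz":-0.05,"wx":0,"wy":0,"wz":0},{"grip":0.45,"dx":0.05,"dy":-0.04,"dz":-0.05,"wx":0,"wy":0,"wz":0},{"grip":0.45,"dx":0.05,"dy":-0.04,"dz":-0.05,"wx":0,"wy":0,"wz":0},{"grip":0.45,"dx":0.05,"dy":-0.04,"dz":-0.05,"wx":0,"wy":0,"wz":0}])

```text
time: 8.12
tool_pos: [559.9, 164.6, 154.3]
eef_rot: [0.694, 0.72, 0.002, 0.001]
contact_force: [0.9, 0.8, 0.3]
grip_width: 38.4
finger_force: 0.0
```

```bash
python3 -c "
from h import *
arm.grab_frame('wrist')
s=arm.sense();np.savez('w8.npz',p=s['tool_pos'],q=s['eef_rot'])
f=arm.grab_frame('wrist');cv2.imwrite('pics/w8full.png',f)
cv2.imwrite('pics/w8.png',cv2.resize(f[50:330,250:570],None,fx=2,fy=2,interpolation=cv2.INTER_CUBIC))
go(600.4,113.4,31,-1.5708+.035)"
```

```text
now [559.  163.2 151.5] shift [-0.0512  0.0397  0.1205] turn [-0.001  0.001  0.   ] F [-0.2 -0.2 -1.3] w 38.5
```

View pics/w8.png

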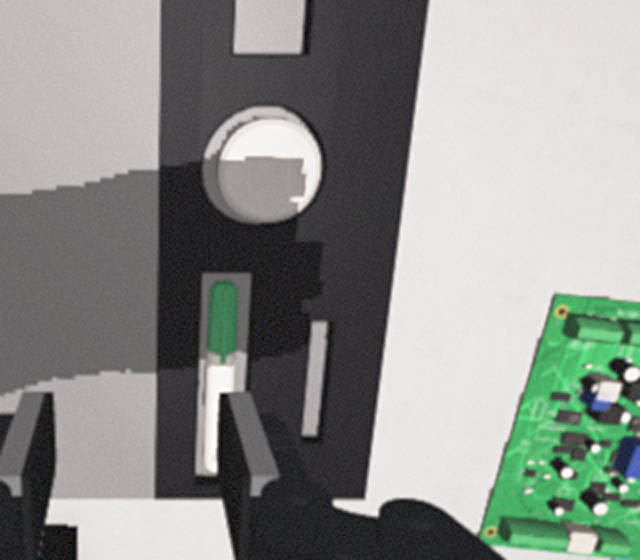

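The view (2x, origin (250,50)) shows the syringe (208–238, 281–470) inside the slot (202–250, 273–475), and the tin lid (269,170) inside the round mouth (262,165). Numeric check of offsets:

```bash
python3 -c "
from h import *
d=np.load('w8.npz');P=(d['p'],d['q']);np.set_printoptions(precision=1,suppress=True)
w=lambda x,y:(250+x/2,50+y/2)
for n,uv,z in[('lid',(269,170),32),('lidL',(217,170),32),('lidR',(322,170),32),('mouth',(262,165),25),('slot L',(226,273),25),('cap',(223.5,281),25),('end',(213,470),25),('slotRend',(203,475),25)]:print(n,atz('wrist',w(*uv),z,P))
s=arm.sense();print(s['joint_velocities'].max(),s['time'])"
```

```text
lid [610.2 211.   32. ]
lidL [589.9 210.3  32. ]
lidR [630.9 211.8  32. ]
mouth [608.6 212.   25. ]
slot L [597.7 166.6  25. ]
cap [596.9 163.   25. ]
end [599.1  71.   25. ]
slotRend [594.6  68.1  25. ]
0.0239195432506994 8.2167
```

```bash
python3 -c "
from cell import arm
print(arm.sign_off())"
```

```text
the job is handed in; nothing more can be done
None
```

The tin and the syringe were each slid into their own cut-outs and the job is handed in at about 8.2 s; the last wrist view shows both seated within tolerance, though the sign-off returned no verdict.

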